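Switch the ball sorter to its other chute and let the balls run

TASK

The ball sorter's orange seesaw gate leans to the left chute (left and right as seen from the robot). Push its raised yellow paddle down with the fingertips to rock the gate fully over to the right, then press the red release tab down so that all three balls run down the right chute into the tray there. Do not touch, grasp or carry the balls, and leave the trays and everything else on the bench where they are.

Things in the scene. Friction and masses are not known exactly. Their poses are not given: they have to be found in the camera images.
- sorter: Benchtop ball sorter, fixed to the table, under 260 mm tall. Origin: on the table under the gate's pivot; +x points back along the feed ramp, +y to the left chute, z up. White base plate 100 x 320 x 10 mm. The ramp drops the balls on the middle of the orange seesaw gate; in front of the gate's middle stands an aluminium panel (x -34 to -28 mm, 60 mm wide, 225 mm tall).
- ramp_end (a point): Middle of the feed ramp's floor at its low end, 180 mm above the table, at sorter x=24 mm. The ramp is 44 mm wide and rises from here to the back at 0.2 rad, 185 mm long; its clear walls stand 27 mm over its floor.
- right_chute_end (a point): Middle of the floor at the outer, lower end of the right chute, about 90 mm above the table, at sorter y=-199 mm. Each chute is 54 mm wide with blue walls 31 mm high and falls outwards from under the gate's end (y=-95 mm, 117 mm above the table) to here. The tray's centre lies at sorter y=-250 mm. The left chute is its mirror image.
- gate (a joint): Angle (rad) of the orange seesaw gate, a trough 44 x 220 x 24 mm, about its pivot along the sorter's x, 146 mm above the table. +0.18: fully left (left end low, feeds the left chute); -0.18: fully right. Hard stops at both. Starts leaning left, 0.12 to 0.18. The pivot is stiff: the gate stays where it is left, about 2 N on a paddle moves it.
- left_paddle (a point): Centre of the upper face of the yellow press paddle at the gate's left end, 53 mm in front of and 85 mm left of the pivot. The paddle is 54 mm (x) by 44 mm (y), 5 mm thick, and stands out towards the front. Axes follow the gate. Free space under it down to the base plate.
- right_paddle (a point): The same for the yellow paddle at the gate's right end (85 mm right of the pivot), the raised one at the start: about 165 mm above the table, about 136 mm when the gate is rocked fully right.
- release (a joint): Angle (rad) of the release lever. 0: its steel stop plate blocks the ramp in front of the balls; from about 0.45 the balls run freely; 0.6: fully pressed, hard stop. Pressing the red tab down lifts the plate. It stays where it is left; about 1.5 N on the tab moves it. Hinge along the sorter's x at x=56, y=-60 mm, 222 mm above the table.
- release_tab (a point): Press point on the upper face of the red release tab (36 mm along x, 50 mm along y, 6 mm thick), right of the ramp, 42 mm to the right of the lever's hinge. About 225 mm above the table at the start, about 25 mm lower when fully pressed (it tips down towards the right).
- ball1: blue plastic ball, 24 mm diameter, about 15 g; origin at its centre; waits on the feed ramp, number 1 from the stop plate
- ball2: green plastic ball, 24 mm diameter, about 15 g; origin at its centre; waits on the feed ramp, number 2 from the stop plate
- ball3: white plastic ball, 24 mm diameter, about 15 g; origin at its centre; waits on the feed ramp, number 3 from the stop plate
- blue_tray: blue open tray 120 x 120 x 65 mm, 4 mm walls, origin under its centre, on the table under the outer end of one of the two chutes (which of the two varies)
- white_tray: white open tray 120 x 120 x 65 mm, 4 mm walls, origin under its centre, on the table under the outer end of one of the two chutes (which of the two varies)
- dropper: amber dropper bottle, 36 mm diameter, 100 mm tall, in front of the sorter; origin at the centre of its underside; bystander
- beaker: small glass beaker, 60 mm diameter, 75 mm tall, behind one of the chutes; origin at the centre of its underside; bystander
- petri: open glass petri dish, 84 mm diameter, 15 mm tall, in front of the sorter to the right; origin at the centre of its underside; bystander
- jar: specimen jar with white cap, 64 mm diameter, 85 mm tall, behind one of the chutes; origin at the centre of its underside; bystander
- tweezers: steel tweezers, 110 mm long, 5 mm high, lying to the right; origin at the centre of its underside; bystander
- marker: marker pen, 140 mm long with black cap, 16 mm high, lying to the left; origin under the middle of its white barrel; bystander

How it is judged:
By the outcome, as a careful person would: the job done as asked, in the order asked, and still so for the second after the job is handed in, with the robot touching nothing.
It also fails if it takes over 40 s, if anything falls off the work surface, if the arm or the gripper's body presses on something with over 40 N, if the wrist force passes 120 N, or if a joint passes its speed limit or range.

ROBOT

A 6-joint arm with a two-finger parallel gripper is mounted at the origin on the work surface. World frame = base frame: x ahead of the robot, y to its left, z up, the work surface at z = 0. Lengths are in m, angles in rad, forces in N, time in s.
With the tool pointing down it reaches from about 0.25 to 0.8 m from the base axis. Payload 8.5 kg.
Tool frame: the origin (TCP) lies at the very end of the fingers, on their centre line; the grasp point (between the pads) lies 19 mm behind it; x points along the fingers, z is the direction in which the jaws open and shut, and the axes are right-handed (so a half turn about x gives the same grasp; the last joint's range is limited). The gripper opens to 85 mm and grips with 20 to 120 N. Pads are 22 mm wide; open, the fingers measure 114 mm over their backs; the gripper's body (76 mm by 85 mm) begins 54 mm behind the grasp point. The pads swing forward as they close: fully open they stand 13 mm farther back than shut.
Start: joints at [-1.121, 0.238, -0.013, 1.319, 0, 1.571], TCP at [0.228, -0.473, 0.231] pointing down, gripper open.
Joint ranges: [-2.66, 2.66], [-1.03, 1.9], [-1.14, 1.46], [-1.82, 2.27], [-1.45, 1.34], [-3.14, 3.14]. Speed limits (rad/s): [2.22, 2.22, 2.79, 3.14, 3.14, 3.14].

INTERFACE

Orientations are given as a unit quaternion [w, x, y, z].
In Python, from rig import bot, eyes gives the robot as it stands.
- The arm moves only by the tool send_rows, never from a script. Its argument "plan" is a list of rows, each an object of numbers: "x", "y", "z": the shift along the tool's x, y, z in m; "roll": the turn about the tool's x in degrees; "hand": the opening, from 0 (shut) to 1 (fully open). In form: [{"x": .., "y": .., "z": .., "roll": .., "hand": ..}, ...]. A call has 1 to 8 rows; each row shifts and turns the commanded pose from where the row before left it, along the tool's axes as they then stand; what a row does not reach is not made up. A row lasts 1/8 s, in which the tool goes at most 62.5 mm and 10.7 degrees, less where a joint would pass 70% of its speed; a pose out of reach is approached as far as the arm can. A call with a gripper value outside its range is refused whole. The fingers move at their own pace and stop on an object; the grip force is fixed at half the most. Time passes only in rows, so rows that do not move let the fingers close. It gives the time, the measured TCP pose, the force and the opening at its end, in the units of the state.
- bot.observe(): the state, without advancing time (a new reading comes with each control period).
- eyes.camera(name): name is "scene" or "top" or "wrist"; returns a dict with "img" (480x640x3 uint8, red, green, blue), "camera_matrix" (3x3 intrinsics, pixels), "dist" ([k1, k2, p1, p2, k3] as OpenCV has them; the pictures are not rectified), "position" and "orientation" of the camera in the world; the wrist camera has in their place "mount" (4x4, takes a point from camera to tool coordinates, whose origin is the TCP and whose axes are the tool frame's). Camera axes: x right, y up, looking along -z (the intrinsics and any distortion apply to the point x, -y, -z); pixel columns grow to the right and rows downward; lengths in m; the calibration is good to about 2 mm. A picture is of the moment at which its call begins: read the wrist's pose just before it. There is no depth.
- bot.hand_in(): hands the job in, once; it reports no verdict.
The state is a dict: "t": time; "q": joint angles; "joint_velocities": joint speeds; "joint_efforts": joint torques, N m; "tcp_pos": TCP position; "tcp_rot": TCP orientation; "wrist_force": force on the tool from outside, world axes, zero at the start; "torque": the same for the moment, N m; "finger_gap": finger opening in m.
Only numpy, scipy, OpenCV 4.12 (cv2) and the standard library are available. Lean on these libraries where they do the work, as an engineer would, in place of code of your own. Each camera call takes 0.05 s, during which the arm holds its last target.

## Working session

There is one attempt and no reset: what is moved stays moved. The work goes in short steps, Python scripts to look and compute and a tool call to move; the robot and the scene stay as the last step left them, time stands still between calls to the robot, and variables do not carry over. Pictures are saved under pics/ and viewed, and the job is handed in when it is done.

Besides the shell and the picture viewer there is one more tool, called after "Emit:" in YAML: its name, and indented under it one key for each argument. send_rows: Moves the arm, as the interface text tells. Its arguments: {"type":"object","properties":{"plan":{"type":"array","items":{"type":"object","properties":{"x":{"type":"number"},"y":{"type":"number"},"z":{"type":"number"},"roll":{"type":"number"},"hand":{"type":"number"}}}}},"required":["plan"]}

```bash
ls; mkdir -p pics; python3 - <<'E'
from rig import bot, eyes
import cv2,json
s=bot.observe();print(s)
for n in("scene","top","wrist"):
    c=eyes.camera(n);cv2.imwrite(f"pics/{n}0.png",c["img"][:,:,::-1])
    print(n,{k:v for k,v in c.items() if k!="img"})
E
```

```text
pics
{'t': 0.0, 'q': array([-1.12099082e+00,  2.38813553e-01, -1.42532214e-02,  1.31920799e+00,
        2.91700401e-05,  1.57079199e+00]), 'joint_velocities': array([-0.00134925, -0.00011412,  0.00091883, -0.00214866, -0.00133112,
       -0.00064468]), 'joint_efforts': array([ 2.76657745e-03, -5.38784945e+01,  3.46439409e+01,  1.82788563e-02,
        5.83037217e-05, -2.16655656e-05]), 'tcp_pos': array([ 0.22809135, -0.47239899,  0.23066084]), 'tcp_rot': array([ 0.59847708,  0.37618733,  0.59935158, -0.37561411]), 'wrist_force': array([ 0.32495621, -0.76220483,  0.54116492]), 'torque': array([-0.00583558,  0.00153352, -0.04057042]), 'finger_gap': 0.08538765345499634}
scene {'camera_matrix': array([[533.47778937,   0.        , 324.76858214],
       [  0.        , 533.47778937, 245.56761247],
       [  0.        ,   0.        ,   1.        ]]), 'dist': array([-0.14245683,  0.        ,  0.        ,  0.        ,  0.        ]), 'position': array([1.40827759, 0.7757677 , 1.04420177]), 'orientation': array([0.36442923, 0.17189386, 0.41250212, 0.81699807])}
top {'camera_matrix': array([[501.3
[... 271 characters left out ...]
.42079142]), 'orientation': array([ 0.71202555,  0.06495157, -0.05530239, -0.69695233])}
wrist {'camera_matrix': array([[399.4854369 ,   0.        , 322.33575447],
       [  0.        , 399.4854369 , 241.30203521],
       [  0.        ,   0.        ,   1.        ]]), 'dist': array([-0.02474796,  0.        ,  0.        ,  0.        ,  0.        ]), 'mount': array([[-2.69766277e-04,  3.20360155e-01, -9.47295782e-01,
        -1.42782421e-01],
       [ 1.56579759e-03,  9.47294790e-01,  3.20359374e-01,
         8.13300110e-02],
       [ 9.99998738e-01, -1.39685130e-03, -7.57167348e-04,
        -7.45946672e-04],
       [ 0.00000000e+00,  0.00000000e+00,  0.00000000e+00,
         1.00000000e+00]])}
```

View pics/scene0.png

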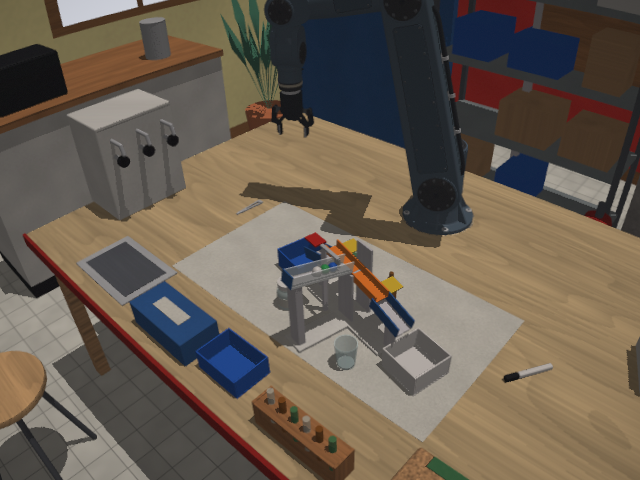

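View pics/top0.png

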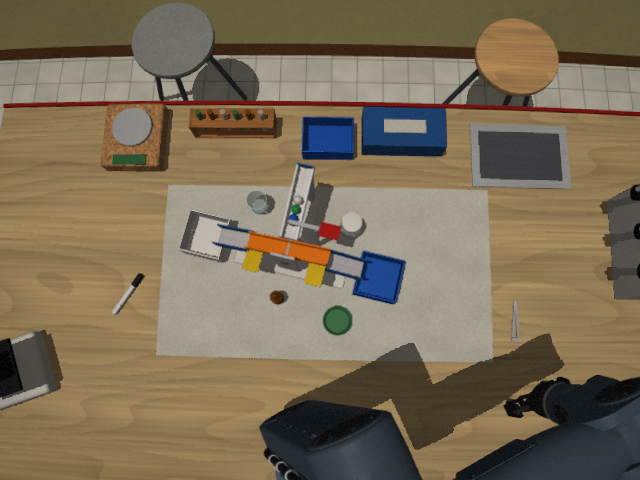

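View pics/wrist0.png

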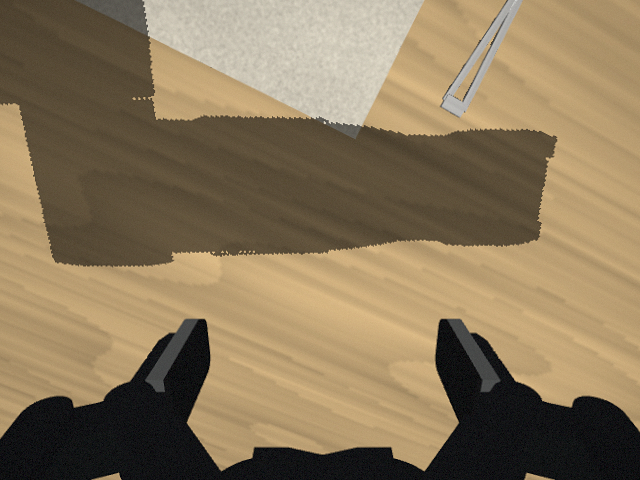

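The top view shows the sorter with the raised paddle (yellow) near (315,275), the left paddle near (253,260), the red tab near (330,232) and the right (blue) tray near (380,277). Next I'll enlarge this region and measure.

```bash
python3 - <<'E'
import cv2
a=cv2.imread("pics/top0.png")[155:345,170:420]
cv2.imwrite("pics/top0z.png",cv2.resize(a,None,fx=3.2,fy=3.15,interpolation=cv2.INTER_CUBIC))
a=cv2.imread("pics/scene0.png")[220:400,260:460]
cv2.imwrite("pics/scene0z.png",cv2.resize(a,None,fx=3.3,fy=3.3,interpolation=cv2.INTER_CUBIC))
import numpy as np
for n in("top","scene"):
    h=cv2.cvtColor(cv2.imread(f"pics/{n}0.png"),cv2.COLOR_BGR2HSV)
    for c,lo,hi in(("yel",(22,150,120),(32,255,255)),("red",(0,180,100),(4,255,255)),("or",(8,200,120),(19,255,255)),("blue",(105,150,60),(125,255,255))):
        m=cv2.inRange(h,lo,hi);k,_,st,ce=cv2.connectedComponentsWithStats(m)
        for i in range(1,k):
            if st[i,4]>60: print(n,c,st[i],ce[i].round(1))
E
```

```text
top yel [242 250  21  22 318] [252.1 260.2]
top yel [305 263  21  23 354] [314.7 274. ]
top red [   4  101  636   14 1670] [328.  104.7]
top red [319 222  22  18 267] [329.3 230.9]
top or [ 246  232   85   34 1294] [288.8 248.3]
top blue [ 363  107   84   41 2581] [403.7 127. ]
top blue [ 302  117   52   42 2032] [328.  137.9]
top blue [ 326  251   79   53 1967] [377.6 277. ]
scene yel [344 239  13  13 120] [351.1 244.8]
scene yel [382 276  21  17 184] [391.8 283.9]
scene red [306 233  20  13 144] [315.  239.1]
scene red [  24  234  265  246 1303] [166.  371.2]
scene or [352 271  33  31 307] [369.2 285.5]
scene blue [ 450    0  129   80 5390] [512.5  43.6]
scene blue [ 495  154   53   42 1480] [522.6 173.8]
scene blue [278 238  42  40 733] [294.9 253.8]
scene blue [ 130  282  139  116 5740] [206.2 342. ]
```

View pics/top0z.png

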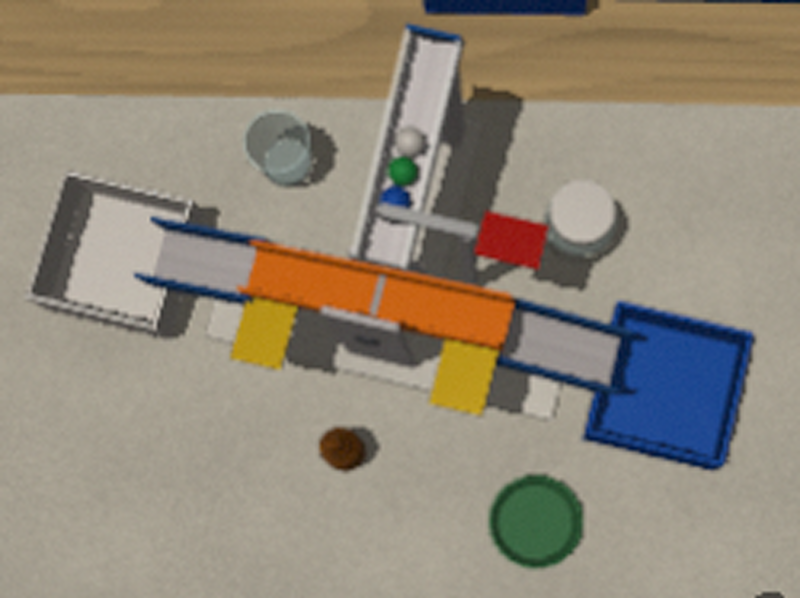

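View pics/scene0z.png

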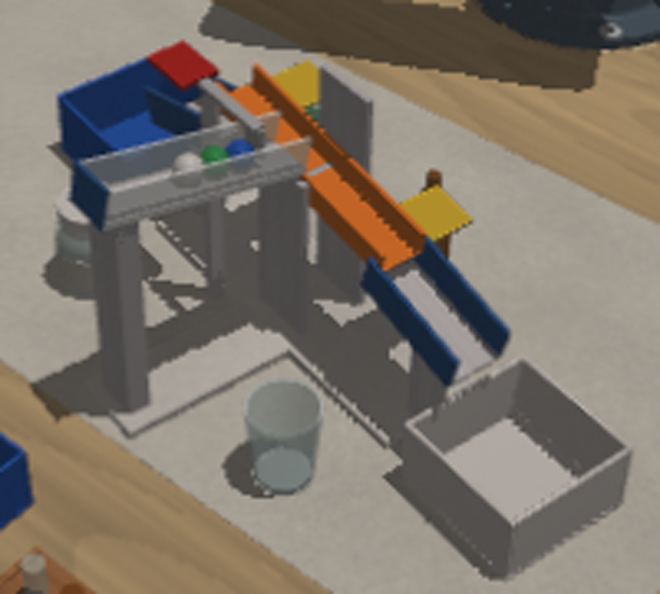

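```bash
cat > h.py <<'E'
import numpy as np, cv2
from scipy.spatial.transform import Rotation as R
def rot(q): return R.from_quat([q[1],q[2],q[3],q[0]]).as_matrix()
def proj(P,c):
    P=np.atleast_2d(P); Rc=rot(c["orientation"]); p=(P-c["position"])@Rc
    p=p*[1,-1,-1]
    return cv2.projectPoints(p,np.zeros(3),np.zeros(3),c["camera_matrix"],c["dist"])[0][:,0]
def sw(P,s):
    c,n=np.cos(s[2]),np.sin(s[2]); P=np.atleast_2d(P)
    return np.c_[s[0]+c*P[:,0]-n*P[:,1], s[1]+n*P[:,0]+c*P[:,1], P[:,2]]
def gate(P,g):
    P=np.atleast_2d(P); c,n=np.cos(g),np.sin(g)   # + : left(y+) low
    return np.c_[P[:,0], c*P[:,1]+n*P[:,2], .146-n*P[:,1]+c*P[:,2]]
def tab(g,r=.003): # press point
    c,n=np.cos(g),np.sin(g)
    return np.array([.056,-.060-.042*c-0*n,.222+.003-.042*n])
E
python3 - <<'E'
from rig import eyes
from h import *
from scipy.optimize import least_squares
T=eyes.camera("top");S=eyes.camera("scene")
def f(v,full=0):
    s=v[:3];g=v[3]
    L=sw(gate([-.053,.085,.0045],g),s);Rr=sw(gate([-.053,-.085,.0045],g),s);t=sw(tab(0),s)
    r=np.vstack([proj(L,T)-[252.1,260.2],proj(Rr,T)-[314.7,274],proj(t,T)-[329.3,230.9],proj(L,S)-[391.8,283.9],proj(t,S)-[315,239.1]])
    if full: return L,Rr,t,r
    return r.ravel()
o=least_squares(f,[.45,0,-.1,.15],x_scale=[.1,.1,.1,.1]);print(o.x)
for a in f(o.x,1):print(a.round(4))
np.save("s.npy",o.x)
s=o.x
im=cv2.resize(T["img"][155:345,170:420,::-1],None,fx=3.2,fy=3.15)
def dr(P,col):
    for p in proj(P,T): cv2.circle(im,(int((p[0]-170+.5)*3.2),int((p[1]-155+.5)*3.15)),3,col,-1)
for y in(.085,-.085):
    dr(sw(gate([[-.053+a*.027,y+b*.022,.0045] for a in(-1,1) for b in(-1,1)],s[3]),s),(255,0,255))
dr(sw([[.056+a*.018,-.102+b*.025,.225] for a in(-1,1) for b in(-1,1)],s),(0,255,0))
dr(sw([[-.05,.16,.01],[-.05,-.16,.01],[-.034,.03,.225],[-.034,-.03,.225],[.024,0,.18]],s),(255,255,0))
dr(sw([[0,-.199,.09],[.027,-.199,.121],[-.027,-.199,.121]],s),(0,255,255))
cv2.imwrite("pics/fit.png",im)
# objects
def ray(u,v,z):
    from scipy.optimize import fsolve
    return fsolve(lambda p:proj([p[0],p[1],z],T)[0]-[u,v],[.5,0])
print("jar",ray(170+582/3.2,155+212/3.15,.085),"petri",ray(170+537/3.2,155+520/3.15,.01),"drop",ray(170+342/3.2,155+449/3.15,.1))
E
```

```text
[ 0.57572729  0.09559643 -0.20501439  0.12798939]
[[0.5411 0.1895 0.1396]]
[[0.5068 0.0244 0.1613]]
[[ 0.6098 -0.0157  0.225 ]]
[[-1.4952  1.0251]
 [-1.115   0.648 ]
 [ 1.0249 -1.1278]
 [-0.5215 -0.0247]
 [-1.0111 -0.9449]]
jar [ 0.66268985 -0.07415931] petri [ 0.39950379 -0.04172044] drop [0.45164518 0.12175799]
```

View pics/fit.png

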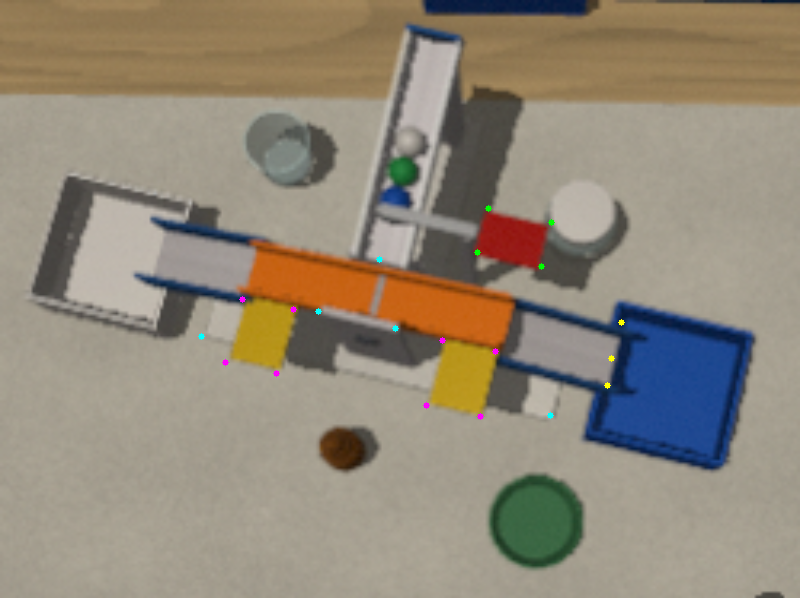

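```bash
cat > st.py <<'E'
from rig import bot
from h import *
import sys
s=np.load("s.npy");o=bot.observe();M=rot(o["tcp_rot"]);p=o["tcp_pos"]
print("t",round(o["t"],2),"p",p.round(4),"F",o["wrist_force"].round(1),"gap",round(o["finger_gap"],4),"q",o["q"].round(2))
print("tool axes (cols)\n",M.round(3))
l=p-[s[0],s[1],0];c,n=np.cos(s[2]),np.sin(s[2]);print("in sorter",np.round([c*l[0]+n*l[1],-n*l[0]+c*l[1],p[2]],4))
print("tool yaws y,z deg",np.degrees(np.arctan2(M[1,1:],M[0,1:])).round(1),"sorter x",np.degrees(s[2]).round(1))
Q=[float(eval(a)) for a in sys.argv[1:4]]
if Q:
    w=sw(Q,s)[0];print("target w",w.round(4),"tool shift mm",((w-p)@M*1e3).round(1))
E
python3 st.py -.060 -.090 .21
```

```text
t 0.25 p [ 0.2282 -0.4726  0.231 ] F [0.  0.6 0.7] gap 0.0852 q [-1.12  0.24 -0.01  1.32 -0.    1.57]
tool axes (cols)
 [[-0.     0.901  0.435]
 [ 0.001  0.435 -0.901]
 [-1.    -0.    -0.001]]
in sorter [-0.2246 -0.627   0.231 ]
tool yaws y,z deg [ 25.8 -64.2] sorter x -11.7
target w [0.4987 0.0197 0.21  ] tool shift mm [  21.2  457.6 -325.6]
```

Emit:
send_rows:
  plan:
    - {"x": -0.02,"roll": 9.4,"hand": 0}
    - {"x": -0.02,"roll": 9.4,"hand": 0}
    - {"x": -0.02,"roll": 9.4,"hand": 0}
    - {"roll": 9.3,"hand": 0}
    - {"hand": 0}

```text
validation failed for argument at $.pl...
```

```bash
python3 st.py -.060 -.090 .29
```

```text
t 0.25 p [ 0.2282 -0.4726  0.231 ] F [0.  0.6 0.7] gap 0.0852 q [-1.12  0.24 -0.01  1.32 -0.    1.57]
tool axes (cols)
 [[-0.     0.901  0.435]
 [ 0.001  0.435 -0.901]
 [-1.    -0.    -0.001]]
in sorter [-0.2246 -0.627   0.231 ]
tool yaws y,z deg [ 25.8 -64.2] sorter x -11.7
target w [0.4987 0.0197 0.29  ] tool shift mm [ -58.8  457.6 -325.7]
```

Validation failed, so I'll give all fields in every row.

Emit:
send_rows:
  plan:
    - {"x": -0.02,"y": 0,"z": 0,"roll": 9.4,"hand": 0}
    - {"x": -0.02,"y": 0,"z": 0,"roll": 9.4,"hand": 0}
    - {"x": -0.02,"y": 0,"z": 0,"roll": 9.4,"hand": 0}
    - {"x": 0,"y": 0,"z": 0,"roll": 9.3,"hand": 0}
    - {"x": 0,"y": 0,"z": 0,"roll": 0,"hand": 0}

```text
t: 0.88
tcp_pos: [0.2282, -0.4727, 0.2913]
tcp_rot: [0.447, 0.548, 0.447, -0.548]
wrist_force: [-0.8, -0.1, -0.6]
finger_gap: 0.0003
```

```bash
python3 st.py -.060 -.090 .29
```

```text
t 0.88 p [ 0.2282 -0.4727  0.2913] F [-0.8 -0.1 -0.6] gap 0.0003 q [-1.12  0.23  0.12  1.47  0.    2.22]
tool axes (cols)
 [[-0.     0.979 -0.202]
 [ 0.    -0.202 -0.979]
 [-1.    -0.    -0.   ]]
in sorter [-0.2245 -0.6272  0.2913]
tool yaws y,z deg [ -11.7 -101.7] sorter x -11.7
target w [0.4987 0.0197 0.29  ] tool shift mm [   1.3  165.2 -537. ]
```

Keeping this yaw would take joint 6 past its limit at the target, so I'll turn half a turn. That also puts the camera on the front side, where it is clear.

Emit:
send_rows:
  plan:
    - {"x": 0,"y": 0,"z": 0,"roll": -10,"hand": 0}
    - {"x": 0,"y": 0,"z": 0,"roll": -10,"hand": 0}
    - {"x": 0,"y": 0,"z": 0,"roll": -10,"hand": 0}
    - {"x": 0,"y": 0,"z": 0,"roll": -10,"hand": 0}
    - {"x": 0,"y": 0,"z": 0,"roll": -10,"hand": 0}
    - {"x": 0,"y": 0,"z": 0,"roll": -10,"hand": 0}
    - {"x": 0,"y": 0,"z": 0,"roll": -10,"hand": 0}
    - {"x": 0,"y": 0,"z": 0,"roll": -10,"hand": 0}

```text
t: 1.88
tcp_pos: [0.2282, -0.4726, 0.2908]
tcp_rot: [0.695, 0.13, 0.695, -0.129]
wrist_force: [-0.9, 0.4, 0.1]
finger_gap: -0.0001
```

Emit:
send_rows:
  plan:
    - {"x": 0,"y": 0,"z": 0,"roll": -10,"hand": 0}
    - {"x": 0,"y": 0,"z": 0,"roll": -10,"hand": 0}
    - {"x": 0,"y": 0,"z": 0,"roll": -10,"hand": 0}
    - {"x": 0,"y": 0,"z": 0,"roll": -10,"hand": 0}
    - {"x": 0,"y": 0,"z": 0,"roll": -10,"hand": 0}
    - {"x": 0,"y": 0,"z": 0,"roll": -10,"hand": 0}
    - {"x": 0,"y": 0,"z": 0,"roll": -10,"hand": 0}
    - {"x": 0,"y": 0,"z": 0,"roll": -10,"hand": 0}

```text
t: 2.88
tcp_pos: [0.2282, -0.4725, 0.2908]
tcp_rot: [0.616, -0.347, 0.616, 0.348]
wrist_force: [-0.1, -0.2, -0.7]
finger_gap: 0.0001
```

Emit:
send_rows:
  plan:
    - {"x": 0,"y": 0,"z": 0,"roll": -10,"hand": 0}
    - {"x": 0,"y": 0,"z": 0,"roll": -10,"hand": 0}
    - {"x": 0,"y": 0,"z": 0,"roll": 0,"hand": 0}

```text
t: 3.25
tcp_pos: [0.2282, -0.4726, 0.2909]
tcp_rot: [0.548, -0.447, 0.548, 0.447]
wrist_force: [-0.4, 0.7, 0.0]
finger_gap: 0.0001
```

```bash
python3 st.py -.060 -.090 .25
```

```text
t 3.25 p [ 0.2282 -0.4726  0.2909] F [-0.4  0.7  0. ] gap 0.0001 q [-1.12  0.23  0.12  1.47  0.   -0.92]
tool axes (cols)
 [[-0.    -0.98   0.201]
 [ 0.001  0.201  0.98 ]
 [-1.     0.     0.001]]
in sorter [-0.2246 -0.627   0.2909]
tool yaws y,z deg [168.4  78.4] sorter x -11.7
target w [0.4987 0.0197 0.25  ] tool shift mm [  41.2 -165.9  536.6]
```

Emit:
send_rows:
  plan:
    - {"x": 0,"y": -0.012,"z": 0.038,"roll": 0,"hand": 0}
    - {"x": 0,"y": -0.012,"z": 0.038,"roll": 0,"hand": 0}
    - {"x": 0,"y": -0.012,"z": 0.038,"roll": 0,"hand": 0}
    - {"x": 0,"y": -0.012,"z": 0.038,"roll": 0,"hand": 0}
    - {"x": 0,"y": -0.012,"z": 0.038,"roll": 0,"hand": 0}
    - {"x": 0,"y": -0.012,"z": 0.038,"roll": 0,"hand": 0}
    - {"x": 0,"y": -0.012,"z": 0.038,"roll": 0,"hand": 0}
    - {"x": 0,"y": 0,"z": 0,"roll": 0,"hand": 0}

```text
t: 4.25
tcp_pos: [0.3653, -0.2276, 0.2913]
tcp_rot: [0.548, -0.447, 0.548, 0.447]
wrist_force: [-0.8, -0.4, -0.3]
finger_gap: 0.0001
```

Emit:
send_rows:
  plan:
    - {"x": 0,"y": -0.012,"z": 0.038,"roll": 0,"hand": 0}
    - {"x": 0,"y": -0.012,"z": 0.038,"roll": 0,"hand": 0}
    - {"x": 0,"y": -0.012,"z": 0.038,"roll": 0,"hand": 0}
    - {"x": 0,"y": -0.012,"z": 0.038,"roll": 0,"hand": 0}
    - {"x": 0,"y": -0.012,"z": 0.038,"roll": 0,"hand": 0}
    - {"x": 0,"y": -0.012,"z": 0.038,"roll": 0,"hand": 0}
    - {"x": 0,"y": -0.01,"z": 0.038,"roll": 0,"hand": 0}
    - {"x": 0,"y": 0,"z": 0,"roll": 0,"hand": 0}

```text
t: 5.25
tcp_pos: [0.4998, 0.0155, 0.2906]
tcp_rot: [0.548, -0.446, 0.548, 0.447]
wrist_force: [0.6, 0.1, -0.2]
finger_gap: -0.0
```

```bash
cat > pic.py <<'E'
from rig import eyes
import cv2,sys
k=sys.argv[1]
for n in sys.argv[2:]:
    c=eyes.camera(n)["img"][:,:,::-1]
    if n=="top": c=cv2.resize(c[155:345,170:420],None,fx=3.15,fy=3.15,interpolation=cv2.INTER_CUBIC)
    if n=="scene": c=cv2.resize(c[200:400,250:470],None,fx=2.9,fy=2.9,interpolation=cv2.INTER_CUBIC)
    cv2.imwrite(f"pics/{n}{k}.png",c)
E
python3 st.py -.060 -.090 .20; python3 pic.py 1 top scene wrist
```

```text
t 5.25 p [0.4998 0.0155 0.2906] F [ 0.6  0.1 -0.2] gap -0.0 q [0.03 0.18 0.06 1.45 0.   0.23]
tool axes (cols)
 [[-0.001 -0.979  0.203]
 [ 0.     0.203  0.979]
 [-1.     0.001 -0.   ]]
in sorter [-0.058  -0.0939  0.2906]
tool yaws y,z deg [168.3  78.3] sorter x -11.7
target w [0.4987 0.0197 0.2   ] tool shift mm [90.6  1.9  3.9]
```

View pics/wrist1.png

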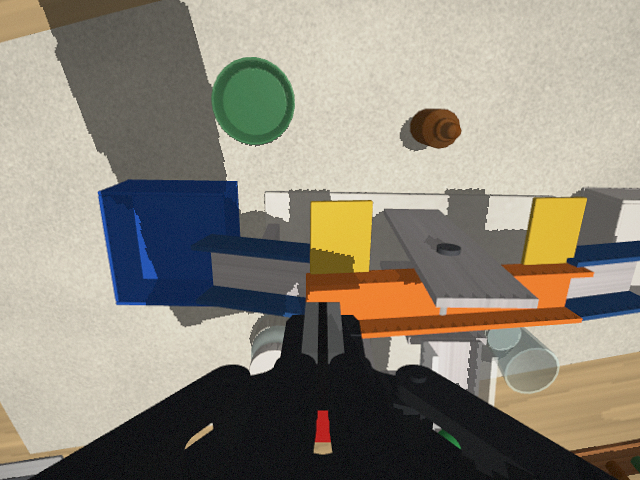

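View pics/scene1.png

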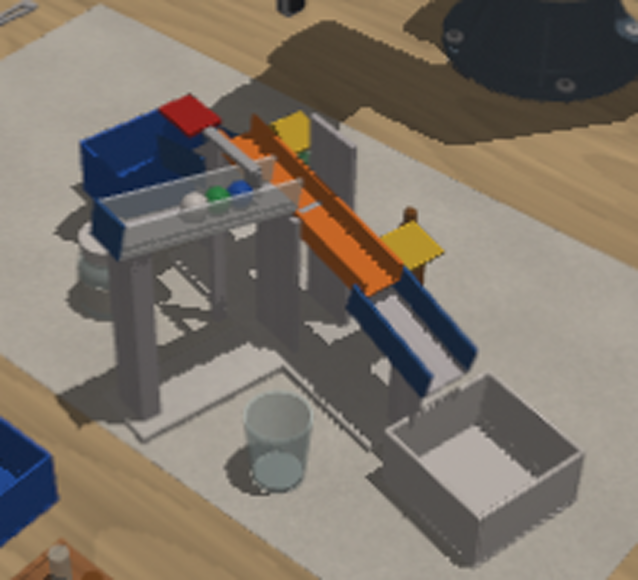

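The wrist view shows the raised paddle at about (311..372, 201..274), the panel right of it and the fingertips at (322,305). I'll check the fit against these paddle pixels.

```bash
python3 - <<'E'
from rig import bot,eyes
from h import *
from scipy.optimize import least_squares
s=np.load("s.npy");o=bot.observe();w=eyes.camera("wrist");m=np.array(w["mount"]);M=rot(o["tcp_rot"])
c=dict(w);Rc=M@m[:3,:3];q=R.from_matrix(Rc).as_quat();c["orientation"]=[q[3],q[0],q[1],q[2]];c["position"]=o["tcp_pos"]+M@m[:3,3]
loc=np.array([[-.053+a*.027,y+b*.022,.0045] for y in(-.085,.085) for a,b in((-1,-1),(-1,1),(1,1),(1,-1))])
px=np.array([[311,202],[373,201],[370,272],[311,275],[535,198],[587,198],[577,265],[525,262]],float)
print((proj(sw(gate(loc,s[3]),s),c)-px).round(1))
print("tcp px",proj(o["tcp_pos"],c))
f=lambda v:(proj(sw(gate(loc,v[3]),v),c)-px).ravel()
r=least_squares(f,s,x_scale=[.1]*4);print(r.x,r.fun.round(1))
np.save("sw.npy",r.x)
E
```

```text
[[-2.3  0. ]
 [-2.  -0.7]
 [-1.9 -0.9]
 [-1.5 -1. ]
 [ 0.4 -2.2]
 [ 0.9 -3.5]
 [-3.2 -4.6]
 [-1.2  1. ]]
tcp px [[322.50667314 324.39299586]]
[ 0.57704019  0.09612825 -0.21296152  0.12959871] [-0.2  0.6 -0.   0.3 -0.6 -0.  -0.1 -0.4  1.8  0.   2.  -0.9 -2.7 -2.4
 -0.4  3. ]
```

Emit:
send_rows:
  plan:
    - {"x": 0.04,"y": 0.002,"z": 0.004,"roll": 0,"hand": 0}
    - {"x": 0.04,"y": 0,"z": 0,"roll": 0,"hand": 0}
    - {"x": 0.03,"y": 0,"z": 0,"roll": 0,"hand": 0}
    - {"x": 0.01,"y": 0,"z": 0,"roll": 0,"hand": 0}
    - {"x": 0.006,"y": 0,"z": 0,"roll": 0,"hand": 0}
    - {"x": 0.006,"y": 0,"z": 0,"roll": 0,"hand": 0}
    - {"x": 0.006,"y": 0,"z": 0,"roll": 0,"hand": 0}

```text
t: 6.32
tcp_pos: [0.4984, 0.0186, 0.1539]
tcp_rot: [0.549, -0.447, 0.548, 0.446]
wrist_force: [0.5, -1.6, 1.8]
finger_gap: 0.0001
```

Emit:
send_rows:
  plan:
    - {"x": 0.006,"y": 0,"z": 0,"roll": 0,"hand": 0}
    - {"x": 0.006,"y": 0,"z": 0,"roll": 0,"hand": 0}

```text
t: 6.58
tcp_pos: [0.4982, 0.0188, 0.1412]
tcp_rot: [0.549, -0.446, 0.548, 0.446]
wrist_force: [1.3, -0.4, 1.8]
finger_gap: 0.0003
```

Emit:
send_rows:
  plan:
    - {"x": 0.002,"y": 0,"z": 0,"roll": 0,"hand": 0}
    - {"x": 0,"y": 0,"z": 0,"roll": 0,"hand": 0}

```text
t: 6.82
tcp_pos: [0.4975, 0.0189, 0.139]
tcp_rot: [0.548, -0.446, 0.549, 0.447]
wrist_force: [0.7, 0.7, -0.9]
finger_gap: 0.0004
```

Emit:
send_rows:
  plan:
    - {"x": 0.002,"y": 0,"z": 0,"roll": 0,"hand": 0}
    - {"x": 0.002,"y": 0,"z": 0,"roll": 0,"hand": 0}

```text
t: 7.08
tcp_pos: [0.4977, 0.0189, 0.1353]
tcp_rot: [0.549, -0.446, 0.548, 0.446]
wrist_force: [-0.2, 1.2, 6.7]
finger_gap: -0.0001
```

Emit:
send_rows:
  plan:
    - {"x": 0.001,"y": 0,"z": 0,"roll": 0,"hand": 0}
    - {"x": 0.001,"y": 0,"z": 0,"roll": 0,"hand": 0}

```text
t: 7.32
tcp_pos: [0.4979, 0.019, 0.1347]
tcp_rot: [0.549, -0.446, 0.548, 0.446]
wrist_force: [-6.8, 2.0, 24.7]
finger_gap: -0.0001
```

```bash
python3 st.py; python3 pic.py 2 wrist
```

```text
t 7.33 p [0.4979 0.019  0.1347] F [-6.8  2.  24.7] gap -0.0001 q [ 0.04  0.25 -0.26  1.06  0.    0.24]
tool axes (cols)
 [[ 0.001 -0.979  0.203]
 [ 0.001  0.203  0.979]
 [-1.    -0.001  0.001]]
in sorter [-0.0606 -0.0908  0.1347]
tool yaws y,z deg [168.3  78.3] sorter x -11.7
```

View pics/wrist2.png

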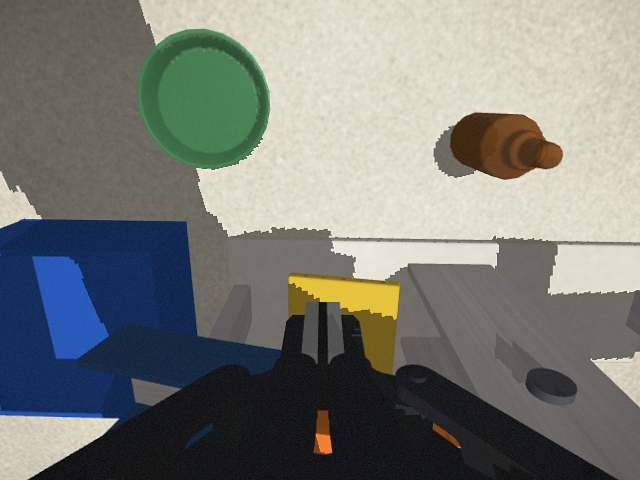

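The force rose to 25 N at z=0.135, so the gate is on its stop, with the fingertips on the paddle at (322,305). Retreating upward.

Emit:
send_rows:
  plan:
    - {"x": -0.01,"y": 0,"z": 0,"roll": 0,"hand": 0}
    - {"x": -0.04,"y": 0,"z": 0,"roll": 0,"hand": 0}
    - {"x": -0.05,"y": 0,"z": 0,"roll": 0,"hand": 0}
    - {"x": -0.05,"y": 0,"z": 0,"roll": 0,"hand": 0}
    - {"x": 0,"y": 0,"z": 0,"roll": 0,"hand": 0}

```text
t: 8.0
tcp_pos: [0.4994, 0.0187, 0.287]
tcp_rot: [0.55, -0.448, 0.547, 0.445]
wrist_force: [0.8, 1.0, -0.5]
finger_gap: -0.0002
```

```bash
python3 st.py .056 -.106 .24; python3 pic.py 3 wrist scene
```

```text
t 8.0 p [0.4994 0.0187 0.287 ] F [ 0.8  1.  -0.5] gap -0.0002 q [ 0.04  0.18  0.05  1.44 -0.    0.24]
tool axes (cols)
 [[ 0.006 -0.979  0.203]
 [ 0.     0.203  0.979]
 [-1.    -0.006  0.001]]
in sorter [-0.0591 -0.0908  0.287 ]
tool yaws y,z deg [168.3  78.3] sorter x -11.7
target w [ 0.609  -0.0196  0.24  ] tool shift mm [  47.7 -114.8  -15.3]
```

View pics/wrist3.png

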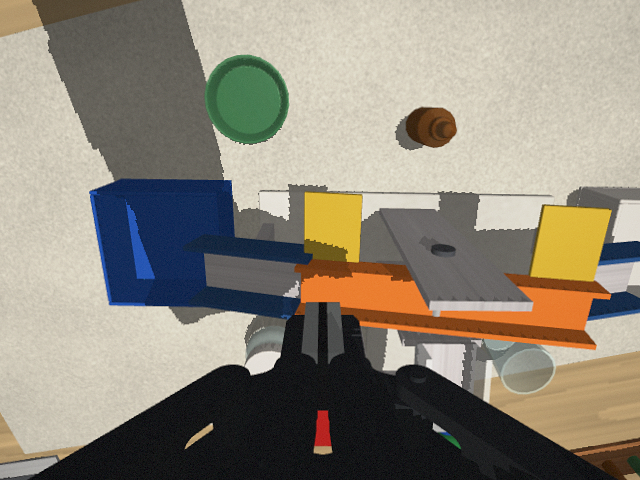

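View pics/scene3.png

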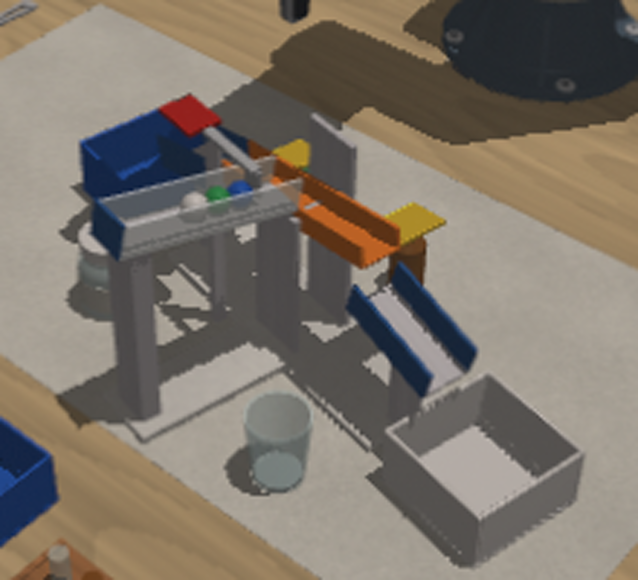

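The gate now leans right: the left paddle is raised at about (570,243) and the right one is lowered at (333,227). I'll check the angle while moving to the tab.

```bash
python3 - <<'E'
from rig import bot,eyes
from h import *
from scipy.optimize import least_squares
s=np.load("sw.npy");o=bot.observe();w=eyes.camera("wrist");m=np.array(w["mount"]);M=rot(o["tcp_rot"])
c=dict(w);Rc=M@m[:3,:3];q=R.from_matrix(Rc).as_quat();c["orientation"]=[q[3],q[0],q[1],q[2]];c["position"]=o["tcp_pos"]+M@m[:3,3]
loc=np.array([[-.053+a*.027,y+b*.022,.0045] for y in(-.085,.085) for a,b in((-1,-1),(-1,1),(1,1),(1,-1))])
px=np.array([[305,192],[363,194],[360,262],[302,262],[540,205],[611,210],[600,282],[530,277]],float)
f=lambda v:(proj(sw(gate(loc,v[3]),v),c)-px).ravel()
r=least_squares(f,s,x_scale=[.1]*4);print(r.x,r.fun.round(1))
E
```

```text
[ 0.57360189  0.09517481 -0.21787486 -0.16841247] [-2.6  0.5 -1.5  1.4 -1.7  2.2  0.5 -2.1  5.2 -0.1  3.1 -1.4 -4.5  0.1
  0.9  0.3]
```

Emit:
send_rows:
  plan:
    - {"x": 0,"y": -0.03,"z": -0.004,"roll": 0,"hand": 0}
    - {"x": 0,"y": -0.03,"z": -0.004,"roll": 0,"hand": 0}
    - {"x": 0,"y": -0.03,"z": -0.004,"roll": 0,"hand": 0}
    - {"x": 0,"y": -0.026,"z": -0.003,"roll": 0,"hand": 0}
    - {"x": 0,"y": 0,"z": 0,"roll": 0,"hand": 0}
    - {"x": 0.03,"y": 0,"z": 0,"roll": 0,"hand": 0}
    - {"x": 0.015,"y": 0,"z": 0,"roll": 0,"hand": 0}
    - {"x": 0,"y": 0,"z": 0,"roll": 0,"hand": 0}

```text
t: 9.15
tcp_pos: [0.607, -0.0193, 0.2371]
tcp_rot: [0.548, -0.446, 0.549, 0.447]
wrist_force: [-0.5, 0.4, -0.3]
finger_gap: 0.0002
```

```bash
python3 st.py .056 -.106 .21; python3 pic.py 4 wrist scene
```

```text
t 9.15 p [ 0.607  -0.0193  0.2371] F [-0.5  0.4 -0.3] gap 0.0002 q [-0.03  0.38  0.21  1.4   0.    0.17]
tool axes (cols)
 [[-0.003 -0.979  0.203]
 [ 0.     0.203  0.979]
 [-1.     0.003 -0.   ]]
in sorter [ 0.054  -0.1062  0.2371]
tool yaws y,z deg [168.3  78.3] sorter x -11.7
target w [ 0.609  -0.0196  0.21  ] tool shift mm [27.1 -2.   0.2]
```

View pics/wrist4.png

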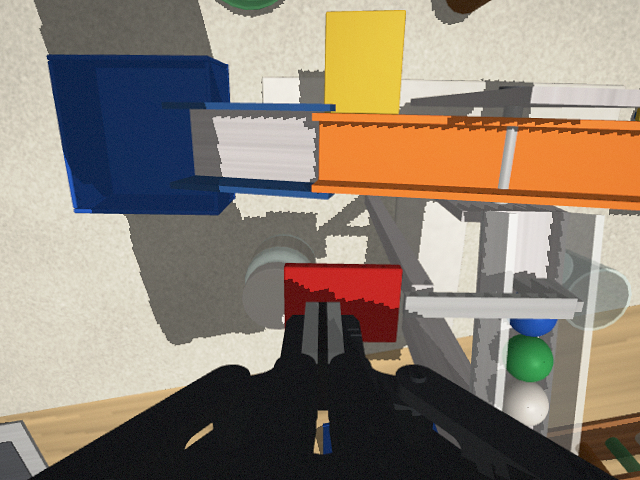

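View pics/scene4.png

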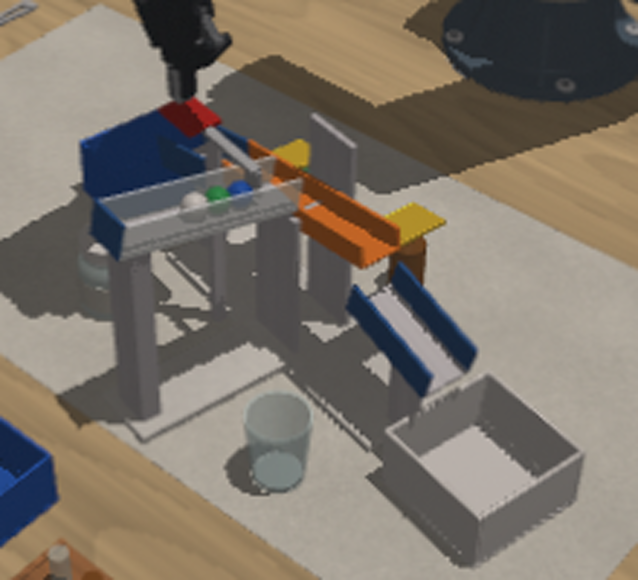

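The fingertips sit over the red tab, which spans (285..401, 264..341). The gate fit gives about -0.17, in line with the stop force. Pressing the tab now.

Emit:
send_rows:
  plan:
    - {"x": 0.008,"y": 0,"z": 0,"roll": 0,"hand": 0}
    - {"x": 0.006,"y": 0,"z": 0,"roll": 0,"hand": 0}
    - {"x": 0.006,"y": 0,"z": 0,"roll": 0,"hand": 0}
    - {"x": 0.006,"y": 0,"z": 0,"roll": 0,"hand": 0}

```text
t: 9.75
tcp_pos: [0.6084, -0.0195, 0.212]
tcp_rot: [0.549, -0.446, 0.548, 0.446]
wrist_force: [0.9, 0.7, 1.4]
finger_gap: -0.0002
```

Emit:
send_rows:
  plan:
    - {"x": 0.004,"y": 0,"z": 0,"roll": 0,"hand": 0}
    - {"x": 0.002,"y": 0,"z": 0,"roll": 0,"hand": 0}

```text
t: 10.0
tcp_pos: [0.6082, -0.0196, 0.206]
tcp_rot: [0.548, -0.446, 0.549, 0.446]
wrist_force: [-0.5, 0.2, 1.5]
finger_gap: 0.0001
```

Emit:
send_rows:
  plan:
    - {"x": 0.002,"y": 0,"z": 0,"roll": 0,"hand": 0}
    - {"x": 0,"y": 0,"z": 0,"roll": 0,"hand": 0}

```text
t: 10.25
tcp_pos: [0.6083, -0.0196, 0.2042]
tcp_rot: [0.548, -0.446, 0.549, 0.446]
wrist_force: [-0.9, -0.1, 0.3]
finger_gap: -0.0
```

```bash
python3 pic.py 5 wrist scene
```

```text
(no output)
```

View pics/wrist5.png

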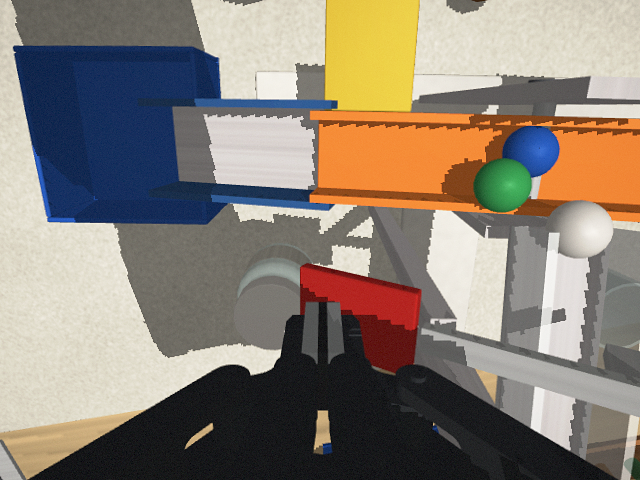

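View pics/scene5.png

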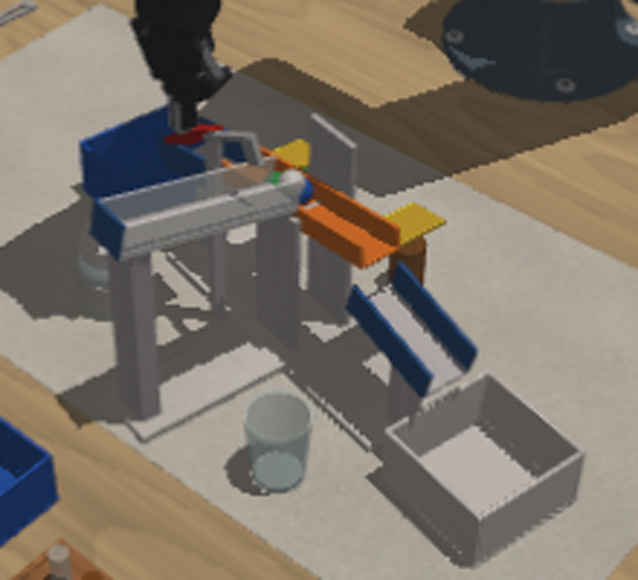

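The balls are through and on the gate at about (515,165). I'll press the last few millimetres to the stop while they roll.

Emit:
send_rows:
  plan:
    - {"x": 0.002,"y": 0,"z": 0,"roll": 0,"hand": 0}
    - {"x": 0.002,"y": 0,"z": 0,"roll": 0,"hand": 0}

```text
t: 10.6
tcp_pos: [0.6084, -0.0195, 0.2003]
tcp_rot: [0.549, -0.446, 0.548, 0.446]
wrist_force: [0.1, -0.5, 0.4]
finger_gap: 0.0
```

Emit:
send_rows:
  plan:
    - {"x": 0.002,"y": 0,"z": 0,"roll": 0,"hand": 0}
    - {"x": 0.001,"y": 0,"z": 0,"roll": 0,"hand": 0}

```text
t: 10.85
tcp_pos: [0.6086, -0.0194, 0.1988]
tcp_rot: [0.549, -0.447, 0.548, 0.446]
wrist_force: [-4.4, 0.1, 16.9]
finger_gap: 0.0
```

Hard stop reached at 17 N. Retreating.

Emit:
send_rows:
  plan:
    - {"x": -0.01,"y": 0,"z": 0,"roll": 0,"hand": 0}
    - {"x": -0.03,"y": 0,"z": 0,"roll": 0,"hand": 0}
    - {"x": -0.05,"y": 0,"z": 0,"roll": 0,"hand": 0}
    - {"x": -0.03,"y": 0,"z": 0,"roll": 0,"hand": 0}
    - {"x": 0,"y": 0.04,"z": -0.03,"roll": 0,"hand": 0}
    - {"x": 0,"y": 0.04,"z": -0.03,"roll": 0,"hand": 0}
    - {"x": 0,"y": 0.04,"z": -0.03,"roll": 0,"hand": 0}
    - {"x": 0,"y": 0,"z": 0,"roll": 0,"hand": 0}

```text
t: 11.85
tcp_pos: [0.4699, -0.0842, 0.3183]
tcp_rot: [0.549, -0.446, 0.549, 0.446]
wrist_force: [-0.2, 1.0, 0.2]
finger_gap: -0.0001
```

Emit:
send_rows:
  plan:
    - {"x": 0,"y": 0.04,"z": -0.03,"roll": 0,"hand": 0}
    - {"x": 0,"y": 0.04,"z": -0.03,"roll": 0,"hand": 0}
    - {"x": 0,"y": 0,"z": 0,"roll": 0,"hand": 0}
    - {"x": 0,"y": 0,"z": 0,"roll": 0,"hand": 0}
    - {"x": 0,"y": 0,"z": 0,"roll": 0,"hand": 0}
    - {"x": 0,"y": 0,"z": 0,"roll": 0,"hand": 0}
    - {"x": 0,"y": 0,"z": 0,"roll": 0,"hand": 0}

```text
t: 12.72
tcp_pos: [0.3824, -0.1255, 0.3171]
tcp_rot: [0.548, -0.446, 0.548, 0.447]
wrist_force: [-0.2, -0.0, -0.0]
finger_gap: -0.0
```

```bash
python3 st.py; python3 pic.py 6 wrist scene top
```

```text
t 12.72 p [ 0.3824 -0.1255  0.3171] F [-0.2 -0.  -0. ] gap -0.0 q [-0.32  0.01 -0.07  1.5   0.   -0.11]
tool axes (cols)
 [[-0.001 -0.979  0.203]
 [ 0.     0.203  0.979]
 [-1.     0.001  0.   ]]
in sorter [-0.1443 -0.2559  0.3171]
tool yaws y,z deg [168.3  78.3] sorter x -11.7
```

View pics/top6.png

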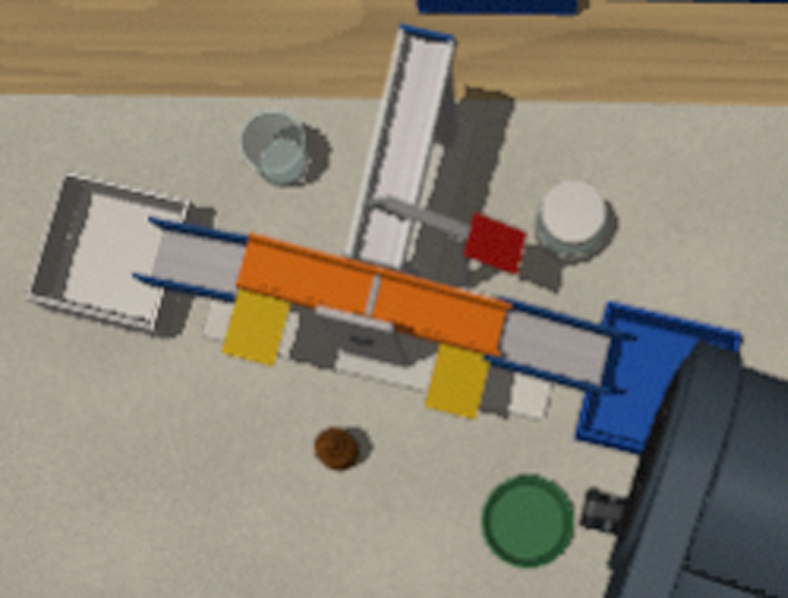

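View pics/scene6.png

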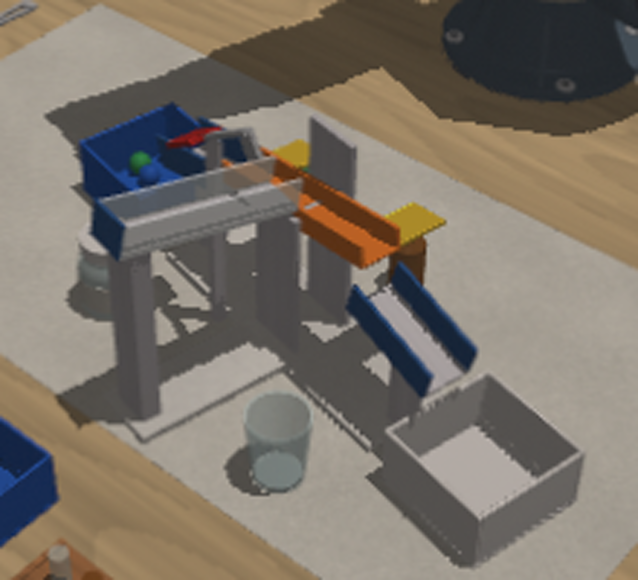

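View pics/wrist6.png

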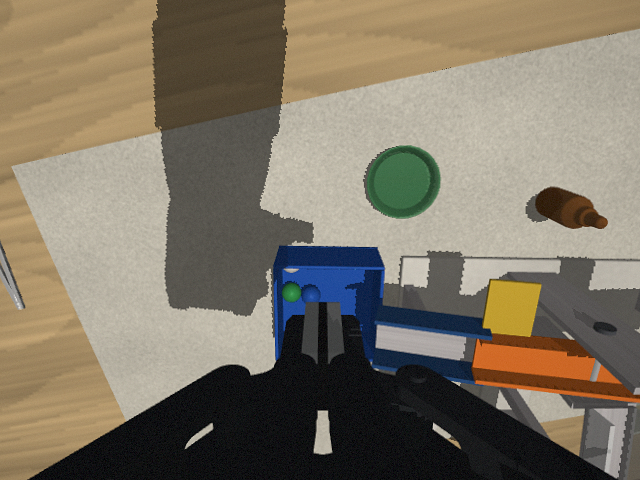

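Green and blue are in the right tray, at (291,292) and (311,294) in the wrist view. White is mostly hidden behind the rim near (290,270), so I'll move clear for a full look.

Emit:
send_rows:
  plan:
    - {"x": 0,"y": 0.02,"z": -0.04,"roll": 0,"hand": 0}
    - {"x": 0,"y": 0.02,"z": -0.04,"roll": 0,"hand": 0}
    - {"x": 0,"y": 0.0,"z": -0.04,"roll": 0,"hand": 0}
    - {"x": 0,"y": 0.0,"z": -0.04,"roll": 0,"hand": 0}
    - {"x": 0,"y": 0,"z": -0.04,"roll": 0,"hand": 0}
    - {"x": 0,"y": 0,"z": 0,"roll": 0,"hand": 0}
    - {"x": 0,"y": 0,"z": 0,"roll": 0,"hand": 0}

```text
t: 13.75
tcp_pos: [0.302, -0.3132, 0.3171]
tcp_rot: [0.549, -0.446, 0.549, 0.446]
wrist_force: [-0.1, 0.2, -0.4]
finger_gap: 0.0
```

```bash
python3 st.py; python3 pic.py 7 scene top
```

```text
t 13.75 p [ 0.302  -0.3132  0.3171] F [-0.1  0.2 -0.4] gap 0.0 q [-0.8   0.07 -0.    1.5   0.   -0.6 ]
tool axes (cols)
 [[-0.    -0.979  0.204]
 [ 0.001  0.204  0.979]
 [-1.     0.     0.001]]
in sorter [-0.1847 -0.4559  0.3171]
tool yaws y,z deg [168.2  78.2] sorter x -11.7
```

View pics/top7.png

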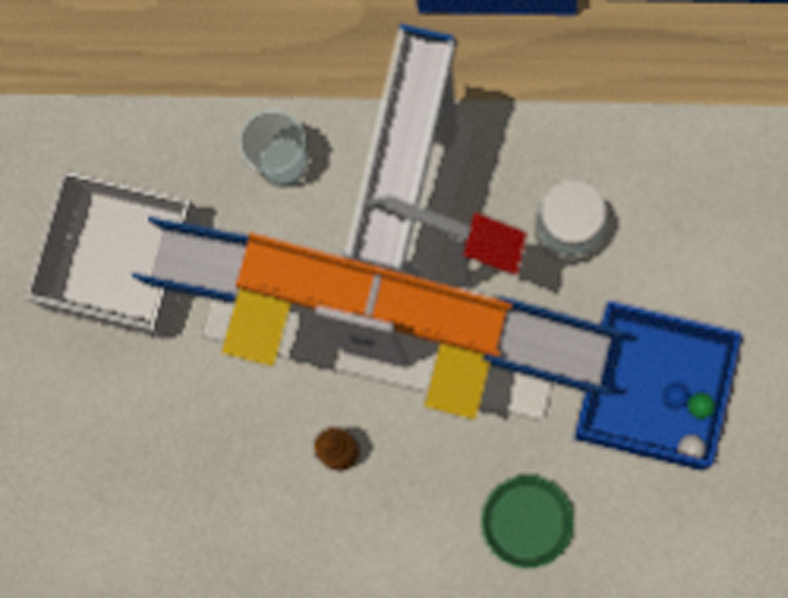

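All three balls lie in the right tray: blue (676,395), green (701,404), white (691,445). The gate leans right, the tab is down, and nothing else has moved. Handing in.

```bash
python3 -c "
from rig import bot
print(bot.hand_in())"
```

```text
the job is handed in; nothing more can be done
None
```

I rocked the gate fully to the right, and all three balls ran down the right chute into the blue tray there. The job is handed in at about 13.8 s of the 40 s allowed.

- **Gate:** with the fingers shut I pushed the right paddle down until it met its stop, at about 25 N with the fingertips at z = 0.135 m. A picture fit put the gate at about -0.17 rad, just short of the nominal -0.18. That fit was off by up to 5 pixels, so I relied on the stop force and the tip height.
- **Release:** I then pressed the red tab down to its stop, at about 17 N with the fingertips at z = 0.199 m. The balls were already running before the last few millimetres.
- **Last check:** the final top view shows the blue, green and white balls in the right tray and the ramp empty. The gate still leans right and the tab is still down. The trays, beaker, jar, dropper and petri dish look unmoved by eye. The marker and tweezers were outside that cropped picture, but the arm never went down near them.
- **Arm:** it stood clear of everything at hand-in, with no force on the wrist beyond noise.

One move call was refused before any motion because its rows were incomplete. I also had to turn the tool half a turn early on, because the first orientation would have run the last joint past its range.

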